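# Check the tilt gauge on the sprung stud

### The job

Take the blue angle gauge by its black handle out of its green cradle and stand it upright with its rubber heel in the orange saddle of the sprung stud, pressing so that the stud gives a little. Then rock the gauge over on the stud until its swinging black pointer settles on the red tab, and finish while still holding it there: gripped and still, with the stud pressed part-way but not bottomed. Press gently and leave the other things on the bench where they are.

Things in the scene. Friction and masses are not known exactly. Their poses are not given: they have to be found in the camera images.
- gauge: loose angle gauge, about 0.3 kg, upright in the cradle at the start, dial roughly to world +x. Origin: bottom of its heel; own z runs up from heel to handle, own x is the normal of its white dial (pointer on the +x side). Steel stem 10 x 18 mm (x, y); blue disc of radius 60 mm, 8 mm thick in x, its centre (the pointer's pivot) at z = 85 mm; black handle above it
- grip (a point): point on the axis of the gauge's black handle, 172 mm above the gauge's origin; its axes are the gauge's. The handle is 14 mm thick in x, 36 mm wide in y, from z = 140 to 190 mm of the gauge (disc top at 145 mm). A good TCP place with the tool along the gauge's -z, fingers closing along its x
- heel (a point): centre of the gauge's rubber heel, 9 mm above the gauge's origin: a roller of radius 9 mm, 24 mm long along the gauge's x, at the foot of the stem
- pointer (a joint): angle of the black pendulum pointer, swinging freely about the gauge's x axis through the disc centre, lightly damped (settles in about 1 s). 0: points to the heel; positive: tip towards the gauge's +y. It hangs plumb, so it reads how far (rad) the gauge's top leans towards its own +y
- mark (a joint): angle of the red tab on the dial, same axis, zero and sign as the pointer; stiff, set between 0.28 and 0.48 rad at the start, to be left as set. The pointer is on the tab when both angles agree
- pointer_tip (a point): tip of the black pointer, 46 mm from the pivot
- mark_point (a point): point at the inner edge of the red tab (8 mm wide, 12 mm long radially, standing out 11 mm from the dial) where the pointer tip belongs, 46 mm from the pivot
- cradle: fixed parking cradle; grey base 70 x 150 x 12 mm (x, y, z), origin centre of underside; two green forks at y = +-62 mm, up to z = 107 mm, hold the disc's side edges with 1.5 mm play. The gauge's heel stands on the base at z = 12 mm, axes alike; lift straight up by at least 80 mm to clear the forks
- block: fixed dark steel block 90 x 90 x 30 mm, origin centre of underside; carries the sprung stud at its centre
- stud_top (a point): middle of the floor of the stud's orange saddle, 58 mm above the bench when unpressed; axes as the block's. The saddle is a trough along x, 34 mm long, its flat floor 22 mm wide between rounded lips: the one at +y 6.5 mm high, the one at -y 3.5 mm. The heel lies in it with the gauge's x along the block's x
- stud (a joint): how far the stud is pressed down, m: 0 free, 0.014 bottomed. It begins to give at 1.8 N and takes 0.6 N more for each mm
- tin_lid: loose steel tin lid, disc 72 mm across, 9 mm thick, lying flat; bystander, origin centre of underside
- cup_a: loose tall paper mixing cup, 80 mm rim, 95 mm high; bystander, origin centre of underside
- cup_b: loose low white cup, 72 mm rim, 50 mm high; bystander, origin centre of underside
- tint_tin: loose blue-banded tin, 70 mm across, 85 mm high; bystander, origin centre of underside
- scraper: loose red-handled spatula, 190 mm long, lying flat along its own x; bystander
- toner: loose white toner bottle with a black cap, 40 mm across, 100 mm high; bystander, origin centre of underside

How it is judged (in metres and radians):
On the way, in this order (a step that is already met when the one before it is completed fails the run):
1. the gauge is lifted clear of its cradle (distance between heel and cradle above 0.09 m and contact force between the fingers and gauge above 1 N), for 0.1 s.
2. the gauge stands upright (within 0.12 rad) with its heel on the stud, the stud giving by 1.5 mm or more, still held (horizontal distance between heel and stud_top below 0.012 m and value of joint stud above 0.0015 m and contact force between the fingers and gauge above 1 N and angle between gauge's own z axis and vertical below 0.12 rad), for 0.2 s.
At the end, for the whole second after the job is handed in: Fingers grip the gauge (over 1 N), heel within 12 mm of the stud middle, stud pressed 1.5 to 12 mm, pointer tip within 4 mm of the red tab's point, pointer (under 0.3 rad/s) and gauge (under 0.2 rad/s) still, tab left at 0.26 to 0.5 rad (horizontal distance between heel and stud_top below 0.012 m and value of joint stud between 0.0015 and 0.012 m and contact force between the fingers and gauge above 1 N and distance between pointer_tip and mark_point below 0.004 m and velocity of joint pointer between -0.3 and 0.3 rad/s and angular speed of gauge below 0.2 rad/s and value of joint mark between 0.26 and 0.5 rad); the arm keeps its last pose, push and grip.
It fails at once if the gauge is pressed on the stud block with more than 25 N (contact force between gauge and block above 25 N).
It fails at once if a bystander is moved by more than 30 mm (distance of any of tin_lid, cup_a, cup_b, tint_tin, scraper, toner from where it was at the start of the episode above 0.03 m).
It also fails if it takes over 56 s, if anything falls off the work surface, if the arm or the gripper's body presses on something with over 40 N, if the wrist force passes 120 N, or if a joint passes its speed limit or range.

### The arm

A 6-joint arm with a two-finger parallel gripper is mounted at the origin on the work surface. World frame = base frame: x ahead of the robot, y to its left, z up, the work surface at z = 0. Lengths are in mm, angles in rad, forces in N, time in s.
With the tool pointing down it reaches from about 350 to 975 mm from the base axis. Payload 7.1 kg.
Tool frame: the origin (TCP) lies between the finger pads, 19 mm behind the fingertips; this is the grasp point; z points along the fingers, y is the line along which they close (so a half turn about z gives the same grasp; the last joint's range is limited). The gripper opens to 88 mm and grips with 3 to 60 N. Pads are 20 mm wide; open, the fingers measure 115 mm over their backs; the gripper's body (75 mm by 178 mm) begins 61 mm behind the grasp point.
Start: joints at [-1.232, 0.423, 1.63, -0, 1.089, -0.019], TCP at [218.901, -585.395, 241.375] pointing down, gripper open.
Joint ranges: [-3, 3], [-0.9, 2.11], [0.09, 2.58], [-1.31, 4.45], [0.11, 2.69], [-2.54, 2.54]. Speed limits (rad/s): [2.39, 2.39, 3.01, 3.14, 3.14, 3.14].

### API

Orientations are given as a rotation vector (axis times angle).
In Python, from workcell import readout, vision, close_job gives the robot as it stands.
- The arm moves only by the tool servo_tool, never from a script. Its argument "plan" is a list that holds one entry, the list of rows, each a list of 7 numbers: the gripper command: -1 is fully open, 1 is shut, values between are in proportion, then the shift along the world's x, y, z in units of 40 mm (1.0 is 40 mm), then the turn, a rotation vector about the world's x, y, z in units of 5 degrees (1.0 is 5 degrees). A call has 1 to 5 rows; each row shifts and turns the commanded pose from where the row before left it; what a row does not reach is not made up. A row lasts 1/12 s, in which the tool goes at most 41.7 mm and 7.16 degrees, less where a joint would pass 70% of its speed; a pose out of reach is approached as far as the arm can. A call is refused whole if a number of a shift passes 1 or a number of a turn 1, either way. A call with a gripper value outside its range is refused whole. The fingers move at their own pace and stop on an object; the grip force is fixed at half the most. Time passes only in rows, so rows that do not move let the fingers close. It gives the time, the measured TCP pose, the force, the opening and the grip force at its end, in the units of the state.
- readout.get_obs(): the state, without advancing time (a new reading comes with each control period).
- vision.get_image(name): name is "scene" or "top" or "wrist"; returns the picture (420x560x3 uint8, red, green, blue); there is no depth.
- vision.camera_params(name): a dict with "fx", "fy", "cx", "cy" (pixels), "rvec" (rotation vector, rad) and "tvec" (3), from world to camera coordinates, as OpenCV has them; the wrist camera has in their place "hand_eye" (4x4, takes a point from camera to tool coordinates, whose origin is the TCP and whose axes are the flange's). Camera axes: x right, y down, z forward; pixel columns grow to the right and rows downward; lengths in mm; the calibration is good to about 2 mm. The wrist camera is an equidistant fisheye: a pixel r from the principal point sees the ray r / f radians off the axis. A picture is of the moment at which its call begins: read the wrist's pose just before it. camera_params takes no time and is no camera call.
- close_job(): hands the job in; it is judged then, once.
The state is a dict: "t": time; "qpos": joint angles; "qvel": joint speeds; "joint_torque": joint torques, N m; "ee_pos": TCP position; "orientation": TCP orientation; "ft_force": force on the tool from outside, world axes, zero at the start; "moment": the same for the moment, N m; "width": finger opening in mm; "grasp_force": force on a finger pad.
Only numpy, scipy, OpenCV 4.12 (cv2) and the standard library are available. Lean on these libraries where they do the work, as an engineer would, in place of code of your own. Each camera call takes 0.05 s, during which the arm holds its last target. There are 200 camera calls.

## Working session

There is one attempt and no reset: what is moved stays moved. The work goes in short steps, Python scripts to look and compute and a tool call to move; the robot and the scene stay as the last step left them, time stands still between calls to the robot, and variables do not carry over. Pictures are saved under pics/ and viewed, at most 12 in all, crops included, and the job is handed in when it is done.

Besides the shell and the picture viewer there is one more tool, called after "Call:" in YAML: its name, and indented under it one key for each argument. servo_tool: Moves the arm, as the interface text tells. Its arguments: {"type":"object","properties":{"plan":{"type":"array"}},"required":["plan"]}

```bash
mkdir -p pics; ls; python3 - <<'E'
from workcell import readout, vision
import cv2, numpy as np
for n in("scene","top"):
    im=vision.get_image(n); cv2.imwrite(f"pics/{n}0.png",im[:,:,::-1])
    np.save(f"pics/{n}0.npy",im)
    p=vision.camera_params(n);print(n,p); R=cv2.Rodrigues(np.array(p['rvec']))[0]; print("cam pos",-R.T@np.array(p['tvec']).ravel())
print(vision.camera_params("wrist"))
o=readout.get_obs();print(o)
a=cv2.imread("pics/scene0.png");b=cv2.imread("pics/top0.png")
E
```

```text
pics
scene {'fx': 469.3107757105005, 'fy': 469.3107757105005, 'cx': 283.73627984905727, 'cy': 212.76981668218616, 'rvec': array([ 1.44887928,  2.28275914, -0.77281321]), 'tvec': array([ 268.46736624, -319.44696746, 1687.80462063])}
cam pos [1255.48923513  316.41133166 1160.36036594]
top {'fx': 414.337942544195, 'fy': 414.337942544195, 'cx': 280.0636581781645, 'cy': 217.4250429071791, 'rvec': array([ 2.09990445, -2.16449918,  0.12602261]), 'tvec': array([   6.8162967 ,  561.23016754, 1236.68092527])}
cam pos [ 374.60608913  -43.22565298 1304.68666533]
{'fx': 325.19226210127806, 'fy': 325.19226210127806, 'cx': 276.1131162890558, 'cy': 211.80044412465088, 'hand_eye': array([[ 1.02125844e-03, -9.66520060e-01, -2.56589032e-01,
         6.87681041e+01],
       [ 9.99999467e-01,  1.02527313e-03,  1.18129952e-04,
        -2.23111011e-01],
       [ 1.48898871e-04, -2.56589016e-01,  9.66520592e-01,
        -1.44079825e+02],
       [ 0.00000000e+00,  0.00000000e+00,  0.00000000e+00,
         1.00000000e+00]])}
{'t': 0.1, 'qpos': array([-1.23201980e+00,  4.23747732e-01,  1.63061236e+00,  2.74574360e-06,
        1.08861970e+00, -1.90396939e-02]), 'qvel': array([-6.20242720e-06, -1.36453655e-03, -2.09953456e-03, -1.42130027e-03,
       -4.30887337e-04, -2.21937655e-03]), 'joint_torque': array([-2.99893991e-04, -5.45615530e+01, -2.74324107e+01,  6.44880161e-02,
        1.87370216e-02, -6.52565063e-05]), 'ee_pos': array([ 218.73398498, -584.95734308,  240.69032042]), 'orientation': array([-3.09010076e+00, -5.58817067e-01,  3.42937316e-04]), 'ft_force': array([-0.25017634, -0.82555431,  0.79249801]), 'moment': array([0.01299968, 0.01012017, 0.0178323 ]), 'grasp_force': 0.0, 'width': 87.98915332957623}
```

View pics/scene0.png

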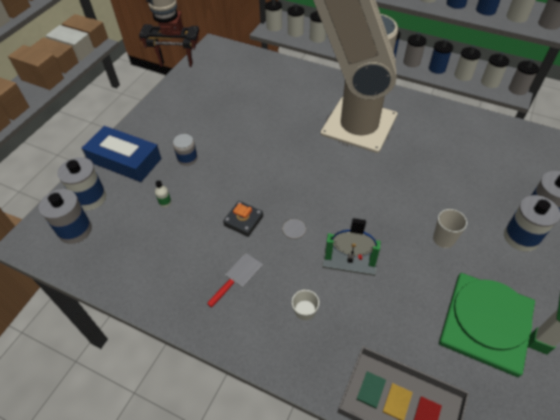

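View pics/top0.png

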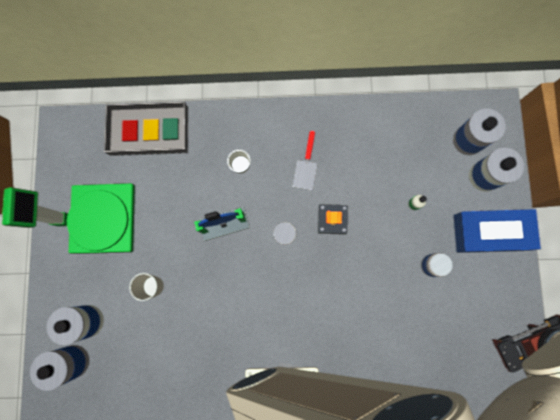

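The scene view shows the gauge in its cradle at about (352,248), handle at (358,226), and the orange saddle at (242,212). In the top view the handle is at (212,216), the green forks at (198,226) and (240,212), and the saddle at (334,217). Next I'll measure these by triangulation.

```bash
cat > h.py <<'E'
import cv2, numpy as np
from scipy.spatial.transform import Rotation as Ro
from workcell import readout, vision
def ray(n,px,obs=None):
    p=vision.camera_params(n); px=np.array(px,float)
    u=(px-[p['cx'],p['cy']])/[p['fx'],p['fy']]
    if n!="wrist":
        R=cv2.Rodrigues(np.array(p['rvec']))[0]; t=np.array(p['tvec']).ravel()
        d=R.T@np.array([u[0],u[1],1]); return -R.T@t,d/np.linalg.norm(d)
    th=np.linalg.norm(u); d=np.r_[np.sin(th)*u/max(th,1e-9),np.cos(th)]
    H=p['hand_eye']; R=Ro.from_rotvec(obs['orientation']).as_matrix()
    return R@H[:3,3]+obs['ee_pos'], R@H[:3,:3]@d
def plane(r,z): c,d=r; return c+d*(z-c[2])/d[2]
def tri(rs):
    A=0;b=0
    for c,d in rs:
        M=np.eye(3)-np.outer(d,d);A=A+M;b=b+M@c
    x=np.linalg.solve(A,b); return x,[np.linalg.norm(np.cross(x-c,d)) for c,d in rs]
def blobs(im,lo,hi,box=None,amin=6):
    h=cv2.cvtColor(im,cv2.COLOR_RGB2HSV); m=cv2.inRange(h,np.array(lo),np.array(hi))
    if box is not None:
        k=np.zeros_like(m);x0,y0,x1,y1=box;k[y0:y1,x0:x1]=1;m*=k
    n,l,s,c=cv2.connectedComponentsWithStats(m)
    return [(c[i].round(1),s[i]) for i in range(1,n) if s[i][4]>=amin],l
E
python3 - <<'E'
from h import *
S=np.load("pics/scene0.npy");T=np.load("pics/top0.npy")
for n,im,bx in(("scene",S,(210,190,400,290)),("top",T,(185,190,360,250))):
    for c,lo,hi in(("green",(45,120,40),(80,255,255)),("orange",(5,150,120),(20,255,255)),("black",(0,0,0),(180,255,35)),("red",(0,170,80),(4,255,255)),("blue",(105,120,30),(130,255,255))):
        print(n,c,[(tuple(a),list(s)) for a,s in blobs(im,lo,hi,bx)[0]])
a=cv2.resize(S[200:290,300:400],None,fx=4,fy=4,interpolation=cv2.INTER_CUBIC)
b=cv2.resize(T[195:250,185:260],None,fx=5,fy=5,interpolation=cv2.INTER_CUBIC)
o=np.zeros((360,780,3),np.uint8);o[:a.shape[0],:400]=a;o[:b.shape[0],405:405+b.shape[1]]=b
cv2.imwrite("pics/crop1.png",o[:,:,::-1])
E
```

```text
scene green [((np.float64(329.2), np.float64(246.0)), [np.int32(326), np.int32(234), np.int32(8), np.int32(25), np.int32(112)]), ((np.float64(374.4), np.float64(253.7)), [np.int32(370), np.int32(241), np.int32(10), np.int32(25), np.int32(113)])]
scene orange [((np.float64(242.1), np.float64(210.4)), [np.int32(234), np.int32(204), np.int32(17), np.int32(14), np.int32(161)])]
scene black [((np.float64(357.6), np.float64(226.0)), [np.int32(351), np.int32(220), np.int32(14), np.int32(13), np.int32(152)]), ((np.float64(235.8), np.float64(228.8)), [np.int32(226), np.int32(224), np.int32(22), np.int32(11), np.int32(30)]), ((np.float64(349.8), np.float64(260.0)), [np.int32(348), np.int32(259), np.int32(4), np.int32(3), np.int32(10)])]
scene red [((np.float64(226.9), np.float64(285.1)), [np.int32(221), np.int32(280), np.int32(12), np.int32(10), np.int32(58)])]
scene blue [((np.float64(367.0), np.float64(234.0)), [np.int32(364), np.int32(232), np.int32(7), np.int32(5), np.int32(9)])]
top green [((np.float64(239.5), np.float64(214.6)), [np.int32(235), np.int32(209), np.int32(10), np.int32(12), np.int32(81)]), ((np.float64(199.5), np.float64(227.1)), [np.int32(195), np.int32(221), np.int32(12), np.int32(12), np.int32(72)])]
top orange [((np.float64(333.5), np.float64(217.2)), [np.int32(326), np.int32(211), np.int32(16), np.int32(13), np.int32(166)])]
top black [((np.float64(213.5), np.float64(217.5)), [np.int32(208), np.int32(214), np.int32(11), np.int32(7), np.int32(33)])]
top red []
top blue [((np.float64(218.1), np.float64(219.3)), [np.int32(199), np.int32(213), np.int32(37), np.int32(13), np.int32(212)])]
```

View pics/crop1.png

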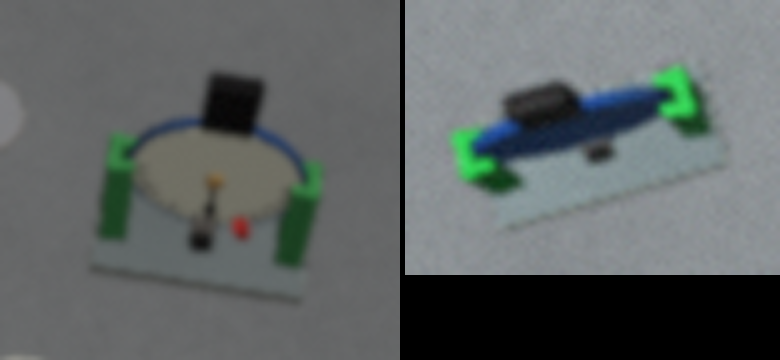

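The crop shows the black handle (scene 359,226), the red tab to the right of the pointer, and the fork line in the top view sloping by about 0.3 rad. Now I'll triangulate.

```bash
python3 - <<'E'
from h import *
print("handle",tri([ray("scene",(359,224)),ray("top",(213,216.5))]))
print("handle top",plane(ray("scene",(360,221)),202),plane(ray("top",(212,215.5)),202))
print("saddle",tri([ray("scene",(242.1,210.4)),ray("top",(333.5,217.2))]))
gl=tri([ray("scene",(374.4,253.7)),ray("top",(199.5,227.1))]);gr=tri([ray("scene",(329.2,246)),ray("top",(239.5,214.6))])
print("forks",gl,gr,(gl[0]+gr[0])/2); d=gl[0]-gr[0];print("yaw",np.arctan2(-d[0],d[1]),np.linalg.norm(d))
T=np.load("pics/top0.npy")
m=cv2.inRange(cv2.cvtColor(T,cv2.COLOR_RGB2HSV),(0,0,0),(180,255,75));m[:203]=0;m[236:]=0;m[:,:316]=0;m[:,350:]=0
c=max(cv2.findContours(m,0,1)[0],key=cv2.contourArea);r=cv2.minAreaRect(c);print(r)
q=np.array([plane(ray("top",x),30)[:2] for x in cv2.boxPoints(r)]);print(q,q.mean(0));e=q[1]-q[0];print(np.linalg.norm(e),np.arctan2(e[1],e[0]))
for n,xy in(("lid",(284,233)),("cup_b",(238,160)),("spat",(305,175)),("cup_a",(145,287))): print(n,plane(ray("top",xy),20))
o=readout.get_obs();print(Ro.from_rotvec(o['orientation']).as_matrix().round(3))
E
```

```text
handle (array([548.00558964, 175.00928792, 179.62869856]), [np.float64(3.979719640799609), np.float64(3.979719640799526)])
handle top [552.62962698 180.88004809 202.        ] [548.67472907 169.6638411  202.        ]
saddle (array([ 554.15131363, -171.61954642,   53.00168869]), [np.float64(1.6142279984875993), np.float64(1.6142279984874497)])
forks (array([536.68623439, 234.87938866,  60.57875575]), [np.float64(0.4934474745672319), np.float64(0.49344747456724275)]) (array([569.80015043, 112.87664493,  66.19769074]), [np.float64(0.9345231890692632), np.float64(0.9345231890693244)]) [553.24319241 173.8780168   63.38822324]
yaw 0.2650343524353036 126.5415874076035
((341.0, 232.5), (1.0, 4.0), 90.0)
[[ 511.52805802 -190.22310761]
 [ 511.14215547 -202.49201697]
 [ 508.04897748 -202.33707624]
 [ 508.4338396  -190.07242563]] [ 509.78825764 -196.28115661]
12.274976894378122 -1.602239656368447
lid [514.84020667 -20.5260412   20.        ]
cup_b [754.95045185 120.17183542  20.        ]
spat [697.8929834  -92.68120372  20.        ]
cup_a [360.66927489 413.77520592  20.        ]
[[ 0.937  0.35  -0.   ]
 [ 0.35  -0.937  0.001]
 [ 0.    -0.001 -1.   ]]
```

Call:
servo_tool:
  plan:
    - [[-1,0.4,0.9,0.07,0,0,0.8],[-1,0.4,0.9,0.07,0,0,0.8],[-1,0.4,0.9,0.07,0,0,0.8],[-1,0.4,0.9,0.07,0,0,0.8],[-1,0.4,0.9,0.07,0,0,0.8]]

```text
t: 0.52
ee_pos: [299.0, -403.5, 255.1]
orientation: [-2.945, -1.091, 0.0]
ft_force: [1.1, -0.2, -0.2]
width: 87.8
grasp_force: 0.0
```

Call:
servo_tool:
  plan:
    - [[-1,0.4,0.9,0.07,0,0,0.8],[-1,0.4,0.9,0.07,0,0,0.8],[-1,0.4,0.9,0.07,0,0,0.8],[-1,0.4,0.9,0.07,0,0,0.8],[-1,0.4,0.9,0.07,0,0,0.8]]

```text
t: 0.93
ee_pos: [379.0, -223.5, 269.4]
orientation: [-2.711, -1.587, 0.0]
ft_force: [-0.2, 0.2, 0.0]
width: 88.1
grasp_force: 0.0
```

Call:
servo_tool:
  plan:
    - [[-1,0.4,0.9,0.07,0,0,0.8],[-1,0.4,0.9,0.07,0,0,0.8],[-1,0.4,0.9,0.07,0,0,0.8],[-1,0.4,0.9,0.07,0,0,0.8],[-1,0.4,0.9,0.07,0,0,0.8]]

```text
t: 1.35
ee_pos: [459.1, -43.4, 283.5]
orientation: [-2.394, -2.034, 0.0]
ft_force: [-0.0, -0.6, -0.0]
width: 87.7
grasp_force: 0.0
```

Call:
servo_tool:
  plan:
    - [[-1,0.4,0.9,0.07,0,0,0.8],[-1,0.4,0.9,0.07,0,0,0.8],[-1,0.4,0.9,0.07,0,0,0.8],[-1,0.4,0.9,0.07,0,0,0.8],[-1,0.4,0.9,0.07,0,0,0.8]]

```text
t: 1.77
ee_pos: [539.1, 136.7, 297.2]
orientation: [-2.004, -2.419, 0.001]
ft_force: [0.7, -0.3, 0.4]
width: 87.7
grasp_force: 0.0
```

Tracking is exact. I'll take a close look here with the wrist camera.

```bash
python3 - <<'E'
from h import *
o=readout.get_obs(); im=vision.get_image("wrist"); np.save("pics/w1.npy",im); cv2.imwrite("pics/w1.png",im[:,:,::-1])
import pickle;pickle.dump(o,open("pics/w1.pkl","wb")); print(o['ee_pos'],o['orientation'])
E
```

```text
[539.05088128 136.66255345 297.24719879] [-2.00401378e+00 -2.41909645e+00  7.74496377e-04]
```

View pics/w1.png

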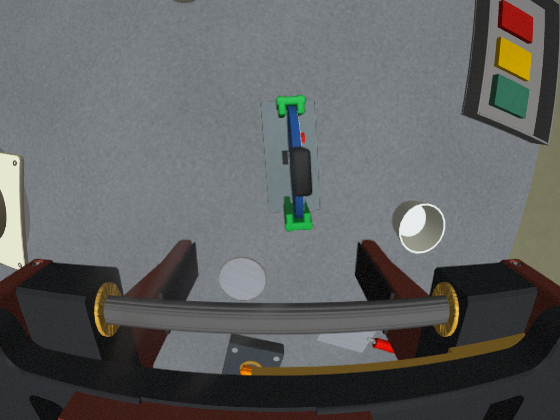

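The wrist view shows the handle at (301,172), forks at (291,104) and (298,218), and the base edges. I'll cast these at their known heights.

```bash
python3 - <<'E'
from h import *
import pickle
im=np.load("pics/w1.npy");o=pickle.load(open("pics/w1.pkl","rb"))
g=blobs(im,(45,120,40),(80,255,255),(250,80,330,240),20)[0]
print(g)
F=[plane(ray("wrist",a,o),105) for a,s in g]; print(F,(F[0]+F[1])/2); d=F[0]-F[1];print("yaw",np.arctan2(-d[0],d[1]),np.linalg.norm(d))
k=blobs(im,(0,0,0),(180,255,50),(285,140,325,205),20)[0];print(k)
for a,s in k: print("handle",plane(ray("wrist",a,o),200), "tri",tri([ray("wrist",a,o),ray("top",(213,216.5)),ray("scene",(359,224))]))
h=cv2.cvtColor(im,cv2.COLOR_RGB2HSV); m=cv2.inRange(h,(0,0,0),(180,255,50));m[:140]=0;m[205:]=0;m[:,:288]=0;m[:,325:]=0
c=max(cv2.findContours(m,0,1)[0],key=cv2.contourArea);r=cv2.minAreaRect(c);b=cv2.boxPoints(r);print(r)
print([plane(ray("wrist",x,o),202).round(1) for x in b])
# base rectangle
for px in((262,101),(315,101),(268,212),(320,208)): print(plane(ray("wrist",px,o),12).round(1))
E
```

```text
[(array([290.1, 104. ]), array([276,  95,  30,  23, 432], dtype=int32)), (array([295.9, 217.7]), array([284, 197,  28,  34, 555], dtype=int32))]
[array([534.17585476, 231.76672412, 105.        ]), array([563.57741055, 115.04988955, 105.        ])] [548.87663265 173.40830683 105.        ]
yaw 0.2467708117820398 120.36307969672224
[(array([300.5, 175.5]), array([289, 147,  23,  49, 551], dtype=int32))]
handle [549.55105204 173.32972651 200.        ] tri (array([549.5326113 , 173.64485837, 182.38248531]), [np.float64(3.141567531879237), np.float64(2.9484009925583887), np.float64(5.527442458764038)])
((300.492919921875, 170.8970489501953), (48.98708724975586, 20.19341278076172), 86.05481719970703)
[array([536.7, 192.6, 202. ]), array([551. , 196.5, 202. ]), array([561., 161., 202.]), array([546.3, 157.1, 202. ])]
[500.  236.2  12. ]
[567.8 249.7  12. ]
[535.1  90.9  12. ]
[603.9 109.9  12. ]
```

Call:
servo_tool:
  plan:
    - [[-1,0.26,0.95,0,0,0,0.9],[-1,0,0,-0.7,0,0,0],[-1,0,0,-0.7,0,0,0],[-1,0,0,-0.7,0,0,0],[-1,0,0,-0.7,0,0,0]]

```text
t: 2.23
ee_pos: [548.9, 172.9, 184.0]
orientation: [-1.912, -2.493, 0.0]
ft_force: [-0.2, -0.4, -0.5]
width: 87.8
grasp_force: 0.0
```

Call:
servo_tool:
  plan:
    - [[0.3,0,0,0,0,0,0],[0.5,0,0,0,0,0,0],[0.7,0,0,0,0,0,0],[1,0,0,0,0,0,0],[1,0,0,0,0,0,0]]

```text
t: 2.65
ee_pos: [550.4, 172.8, 187.3]
orientation: [1.912, 2.491, 0.004]
ft_force: [1.1, 0.4, -1.3]
width: 57.7
grasp_force: 0.0
```

Call:
servo_tool:
  plan:
    - [[1,0,0,0,0,0,0],[1,0,0,0,0,0,0],[1,0,0,0,0,0,0]]

```text
t: 2.9
ee_pos: [549.5, 172.7, 186.0]
orientation: [1.912, 2.492, 0.001]
ft_force: [-0.0, -0.1, -0.6]
width: 38.1
grasp_force: 0.0
```

Call:
servo_tool:
  plan:
    - [[1,0,0,0,0,0,0],[1,0,0,0,0,0,0],[1,0,0,0,0,0,0],[1,0,0,0,0,0,0],[1,0,0,0,0,0,0]]

```text
t: 3.32
ee_pos: [549.8, 172.8, 185.4]
orientation: [1.912, 2.492, 0.002]
ft_force: [1.8, 0.9, -1.8]
width: 13.8
grasp_force: 30.0
```

Call:
servo_tool:
  plan:
    - [[1,0,0,0,0,0,0],[1,0,0,0,0,0,0],[1,0,0,0,0,0,0]]

```text
t: 3.57
ee_pos: [549.7, 172.7, 185.4]
orientation: [1.912, 2.492, 0.001]
ft_force: [3.0, 1.2, -2.7]
width: 13.7
grasp_force: 30.0
```

Call:
servo_tool:
  plan:
    - [[1,0,0,0.3,0,0,0],[1,0,0,0.5,0,0,0],[1,0,0,0.6,0,0,0],[1,0,0,0.6,0,0,0],[1,0,0,0.6,0,0,0]]

```text
t: 3.98
ee_pos: [547.9, 172.2, 289.6]
orientation: [-1.911, -2.491, 0.005]
ft_force: [0.8, -0.6, -2.5]
width: 14.0
grasp_force: 30.0
```

Call:
servo_tool:
  plan:
    - [[1,0,0,0.5,0,0,0],[1,0,0,0.3,0,0,0],[1,0,0,0.2,0,0,0],[1,0,0,0,0,0,0],[1,0,0,0,0,0,0]]

```text
t: 4.4
ee_pos: [548.7, 172.4, 328.5]
orientation: [-1.912, -2.492, 0.002]
ft_force: [-0.7, -0.7, -3.9]
width: 13.5
grasp_force: 30.0
```

```bash
python3 - <<'E'
from h import *
import pickle
o=readout.get_obs(); im=vision.get_image("wrist"); S=vision.get_image("scene"); T=vision.get_image("top")
pickle.dump((o,im,S,T),open("pics/2.pkl","wb")); print(o['ee_pos'],o['orientation'],o['width'],o['grasp_force'],o['ft_force'],o['qpos'])
a=cv2.resize(S[130:270,210:400],None,fx=3,fy=3,interpolation=cv2.INTER_CUBIC)
b=cv2.resize(T[195:240,310:355],None,fx=5,fy=5,interpolation=cv2.INTER_CUBIC)
O=np.zeros((420,800,3),np.uint8);O[:a.shape[0],:570]=a;O[:225,573:573+225]=b
cv2.imwrite("pics/c2.png",O[:,:,::-1])
E
```

```text
[548.69610249 172.42550802 328.50301545] [-1.91190118e+00 -2.49170535e+00  1.99589668e-03] 13.51498417462062 29.988572895526886 [-0.6581577  -0.71603485 -3.90742457] [ 2.83796833e-01  2.61141613e-01  1.65474074e+00 -2.91574758e-05
  1.22726603e+00  2.19812288e-02]
```

View pics/c2.png

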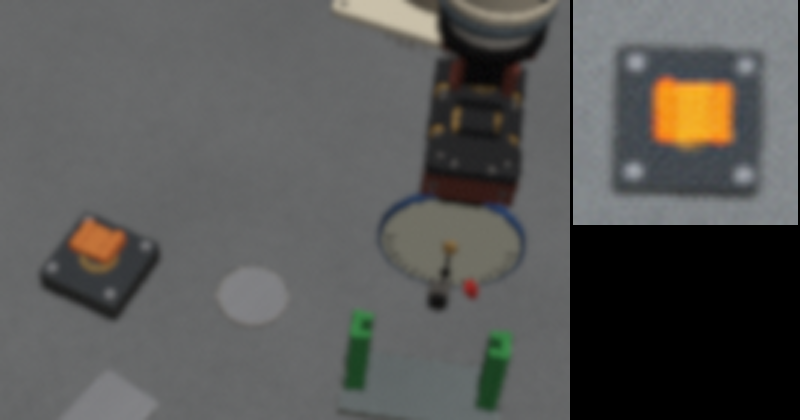

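The lifted gauge is held upright, with its dial facing the scene camera. The block is nearly square to the axes in the top view, with bolts at about (322.4,207.4), (344.4,208.2), (344,230) and (322,229.2).

```bash
python3 - <<'E'
from h import *
import pickle
o,im,S,T=pickle.load(open("pics/2.pkl","rb"))
b=np.array([plane(ray("top",p),31)[:2] for p in((322.4,207.4),(344.4,208.2),(344,230),(322,229.2))])
c=np.array([plane(ray("top",p),30)[:2] for p in((318.8,204.6),(347.8,205.4),(346.8,234.2),(318.2,233))])
for q in(b,c):
    print(q.mean(0)); 
    for i,j in((3,0),(2,1)): d=q[i]*-1+q[j]; print(np.linalg.norm(d),np.arctan2(d[1],d[0]))
    for i,j in((1,0),(2,3)): d=q[j]-q[i]; print(np.linalg.norm(d),np.arctan2(-d[0],d[1]))
for n,I,bx in(("scene",S,(210,190,270,240)),("top",T,(310,195,355,240))):
    m=blobs(I,(5,150,120),(20,255,255),bx)[0]; print(n,m, plane(ray(n,m[0][0]),61))
# wrist view: orange?
print(blobs(im,(5,150,120),(20,255,255),None,20)[0])
R=Ro.from_rotvec(o['orientation']).as_matrix();print("yaw tool y",np.arctan2(R[1,1],R[0,1]))
E
```

```text
[ 553.46112174 -174.22535718]
68.26239417091149 -0.06091741311863985
68.13042543394177 -0.06854015074315974
68.12418915264772 -0.07025462931984615
67.6037490344809 -0.06834507118808755
[ 551.85123737 -173.30094848]
88.9964020860938 -0.06237797483161263
90.08330405309702 -0.08572345668853489
89.94621793451898 -0.06156182680351141
87.84890748874041 -0.07363555741919428
scene [(array([242.1, 210.4]), array([234, 204,  17,  14, 161], dtype=int32))] [ 558.74235089 -166.53385643   61.        ]
top [(array([333.4, 217.2]), array([326, 211,  16,  13, 194], dtype=int32))] [ 553.67668564 -171.97894244   61.        ]
[(array([241.1, 306.9]), array([239, 295,   5,  24,  74], dtype=int32)), (array([311., 308.]), array([309, 295,   5,  27,  65], dtype=int32)), (array([241.4, 338. ]), array([239, 329,   6,  19,  77], dtype=int32)), (array([310.6, 340.1]), array([308, 330,   6,  18,  55], dtype=int32))]
yaw tool y 0.26182539871827665
```

Call:
servo_tool:
  plan:
    - [[1,0.01,-0.5,0,0,0,-0.34],[1,0.01,-0.8,0,0,0,-0.34],[1,0.01,-0.9,0,0,0,-0.34],[1,0.01,-0.9,-0.1,0,0,-0.34],[1,0.01,-0.9,-0.1,0,0,-0.34]]

```text
t: 4.97
ee_pos: [550.8, 11.3, 320.4]
orientation: [-2.092, -2.342, 0.001]
ft_force: [0.7, 0.4, -2.8]
width: 13.8
grasp_force: 30.0
```

Call:
servo_tool:
  plan:
    - [[1,0.01,-0.9,-0.2,0,0,-0.34],[1,0.01,-0.9,-0.2,0,0,-0.34],[1,0.01,-0.9,-0.2,0,0,-0.34],[1,0.01,-0.9,-0.1,0,0,-0.34],[1,0.01,-0.6,-0.1,0,0,-0.34]]

```text
t: 5.38
ee_pos: [552.4, -158.2, 287.8]
orientation: [-2.262, -2.178, 0.003]
ft_force: [0.5, -0.1, -2.9]
width: 14.0
grasp_force: 30.0
```

Call:
servo_tool:
  plan:
    - [[1,0.01,-0.3,0,0,0,-0.34],[1,0,0,0,0,0,0],[1,0,0,0,0,0,0],[1,0,0,0,0,0,0]]

```text
t: 5.72
ee_pos: [553.6, -166.3, 289.1]
orientation: [-2.29, -2.149, -0.0]
ft_force: [-0.2, -0.0, -4.1]
width: 13.8
grasp_force: 30.0
```

```bash
python3 - <<'E'
from h import *
import pickle
o=readout.get_obs(); im=vision.get_image("wrist"); S=vision.get_image("scene"); T=vision.get_image("top")
pickle.dump((o,im,S,T),open("pics/3.pkl","wb")); print(o['ee_pos'],o['orientation'],o['width'],o['grasp_force'],o['ft_force'],o['qpos'])
R=Ro.from_rotvec(o['orientation']).as_matrix();print("yaw tool y",np.arctan2(R[1,1],R[0,1]),R[:,2])
a=cv2.resize(S[130:250,190:290],None,fx=4,fy=4,interpolation=cv2.INTER_CUBIC)
O=np.zeros((480,800,3),np.uint8);O[:a.shape[0],:400]=a;b=im[:,140:420];b=cv2.resize(b,None,fx=1.14,fy=1.14)[:480];O[:b.shape[0],405:405+b.shape[1]]=b
cv2.imwrite("pics/c3.png",O[:,:,::-1])
E
```

```text
[ 553.60104524 -166.33441827  289.1188849 ] [-2.29017060e+00 -2.14909845e+00 -1.89358598e-05] 13.838025894159113 29.999272227287292 [-0.21827569 -0.0085124  -4.10821393] [-3.12707307e-01  3.02759874e-01  1.69129534e+00  5.26019805e-04
  1.14838155e+00 -2.49388061e-01]
yaw tool y -0.06353486229376473 [-6.55525872e-04  7.16178356e-04 -9.99999529e-01]
```

View pics/c3.png

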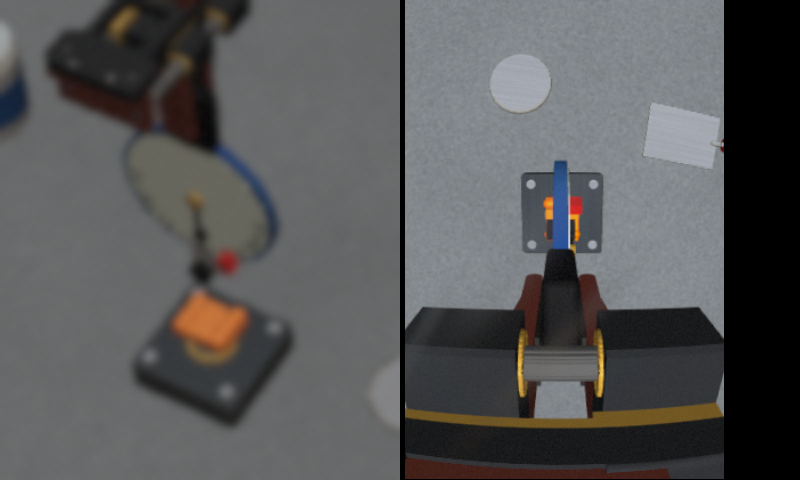

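The wrist crop shows block bolts at (530,184), (593,184), (591,244) and (532,244), with the black heel ends on either side of the disc near (548,229) and (573,229). I'll convert these to world points.

```bash
python3 - <<'E'
from h import *
import pickle
o,im,S,T=pickle.load(open("pics/3.pkl","rb"))
f=lambda x,y:((x-405)/1.14+140,y/1.14)
b=np.array([plane(ray("wrist",f(*p),o),31) for p in((530,184),(593,184),(591,244),(532,244))]);print(b.round(1),b.mean(0))
d=b[0]-b[3];print("yaw",np.arctan2(-d[0],d[1])); d=b[1]-b[2];print("yaw",np.arctan2(-d[0],d[1]))
zt=o['ee_pos'][2]
for p in((547.5,229),(573,229),(560.5,229)): print("heel",plane(ray("wrist",f(*p),o),zt-164.4))
print([ (a,s) for a,s in blobs(im,(0,0,0),(180,255,40),(255,180,300,222),5)[0]],[ (a,s) for a,s in blobs(im,(5,150,120),(25,255,255),(255,165,300,222),5)[0]])
for bx,z in (((255,165,300,222),62),):
  for a,s in blobs(im,(5,150,120),(25,255,255),bx,5)[0]: print(plane(ray("wrist",a,o),z))
z=cv2.resize(im[140:230,230:320],None,fx=6,fy=6,interpolation=cv2.INTER_CUBIC);cv2.imwrite("pics/c4.png",z[:,:,::-1])
E
```

```text
[[ 521.2 -136.4   31. ]
 [ 589.7 -140.6   31. ]
 [ 584.4 -208.1   31. ]
 [ 518.1 -204.    31. ]] [ 553.34610877 -172.27037545   31.        ]
yaw -0.046002315988408836
yaw -0.07754386210238338
heel [ 541.52229633 -166.65099384  124.7188849 ]
heel [ 563.25357388 -168.0035145   124.7188849 ]
heel [ 552.60113913 -167.34483077  124.7188849 ]
[(array([285.9, 203.6]), array([285, 202,   3,   4,   7], dtype=int32)), (array([285.7, 210.6]), array([285, 208,   3,   6,  12], dtype=int32)), (array([276.7, 220. ]), array([267, 219,  20,   3,  55], dtype=int32))] [(array([265.5, 182. ]), array([261, 173,   9,  20, 132], dtype=int32)), (array([289.8, 197.6]), array([285, 188,   9,  23, 115], dtype=int32)), (array([286.8, 217.2]), array([285, 215,   4,   7,  20], dtype=int32))]
[ 540.47870594 -158.48563243   62.        ]
[ 567.53858238 -178.68519216   62.        ]
[ 562.7430728  -202.22282569   62.        ]
```

View pics/c4.png

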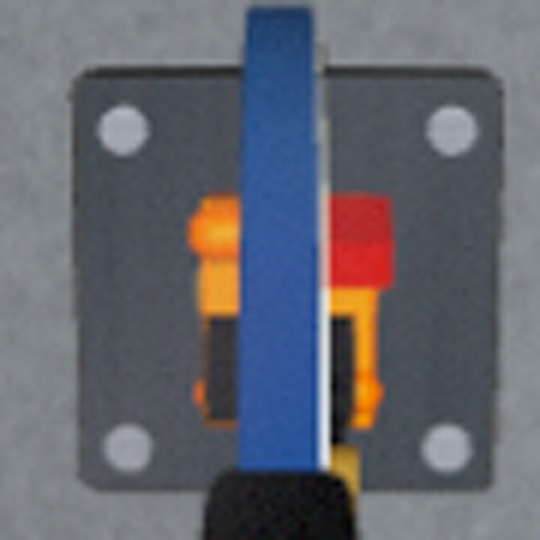

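The picture confirms the taller lip is at +y. The heel centre is at about (552.6,-167.3) and the stud centre at about (553.3,-172.5). I'll correct by (+0.7,-5.2) mm and descend.

Call:
servo_tool:
  plan:
    - [[1,0.02,-0.13,0,0,0,0],[1,0,0,-0.4,0,0,0],[1,0,0,-0.4,0,0,0],[1,0,0,-0.3,0,0,0],[1,0,0,-0.1,0,0,0]]

```text
t: 6.28
ee_pos: [553.6, -172.1, 239.5]
orientation: [-2.289, -2.147, 0.002]
ft_force: [0.7, -0.2, -3.2]
width: 13.7
grasp_force: 30.0
```

Call:
servo_tool:
  plan:
    - [[1,0,0,0,0,0,0],[1,0,0,0,0,0,0],[1,0,0,0,0,0,0],[1,0,0,0,0,0,0]]

```text
t: 6.62
ee_pos: [555.0, -172.8, 242.3]
orientation: [2.291, 2.148, 0.001]
ft_force: [-0.2, -0.5, -3.1]
width: 13.6
grasp_force: 30.0
```

```bash
python3 - <<'E'
from h import *
import pickle
o=readout.get_obs(); im=vision.get_image("wrist"); S=vision.get_image("scene")
pickle.dump((o,im,S),open("pics/5.pkl","wb")); print(o['ee_pos'],o['orientation'],o['ft_force'],o['moment'])
z=cv2.resize(im[140:230,230:320],None,fx=6,fy=6,interpolation=cv2.INTER_CUBIC)
a=cv2.resize(S[150:250,200:250],None,fx=5,fy=5,interpolation=cv2.INTER_CUBIC)
O=np.zeros((540,795,3),np.uint8);O[:,:540]=z;O[:500,545:795]=a
cv2.imwrite("pics/c5.png",O[:,:,::-1])
E
```

```text
[ 555.04155158 -172.76399042  242.26941884] [2.29092179e+00 2.14772454e+00 1.13491725e-03] [-0.16770938 -0.53207095 -3.14621458] [-0.04332075 -0.02352935 -0.03651774]
```

View pics/c5.png

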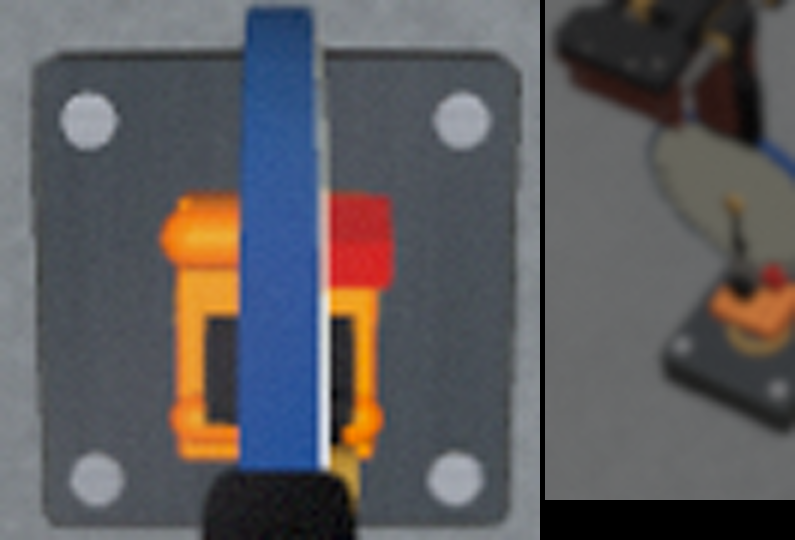

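The wrist crop now shows the heel (rows 315–425) between the upper lip (195–265) and the lower lip (400–457). I'll check the remaining offset numerically.

```bash
python3 - <<'E'
from h import *
import pickle
o,im,S=pickle.load(open("pics/5.pkl","rb"))
P=lambda x,y,z:plane(ray("wrist",(x/6+230,y/6+140),o),z).round(1)
print("bolts",np.mean([P(x,y,31) for x,y in((89,121),(462,121),(455,479),(97,479))],0))
print("upper lip",P(277,195,62),P(277,265,62),"lower",P(277,402,60),P(277,457,60))
print("heel",P(280,315,o['ee_pos'][2]-164.4),P(280,370,o['ee_pos'][2]-164.4),P(280,425,o['ee_pos'][2]-164.4))
E
```

```text
bolts [ 554.025 -172.825   31.   ]
upper lip [ 555.8 -148.4   62. ] [ 555.  -160.3   62. ] lower [ 553.5 -184.5   60. ] [ 552.9 -194.4   60. ]
heel [ 555.2 -165.7   77.9] [ 554.6 -174.8   77.9] [ 554.  -184.    77.9]
```

Call:
servo_tool:
  plan:
    - [[1,-0.01,0.05,-0.05,0,0,0],[1,0,0,-0.1,0,0,0],[1,0,0,-0.1,0,0,0],[1,0,0,0,0,0,0],[1,0,0,0,0,0,0]]

```text
t: 7.13
ee_pos: [554.1, -170.5, 231.1]
orientation: [-2.292, -2.148, 0.0]
ft_force: [0.3, 0.5, -1.7]
width: 14.0
grasp_force: 30.0
```

Call:
servo_tool:
  plan:
    - [[1,0,0,-0.05,0,0,0],[1,0,0,-0.03,0,0,0],[1,0,0,0,0,0,0],[1,0,0,0,0,0,0]]

```text
t: 7.47
ee_pos: [554.1, -170.6, 228.3]
orientation: [-2.292, -2.149, 0.0]
ft_force: [-1.0, 0.3, 0.9]
width: 14.0
grasp_force: 30.0
```

Call:
servo_tool:
  plan:
    - [[1,0,0,-0.03,0,0,0],[1,0,0,-0.02,0,0,0],[1,0,0,0,0,0,0],[1,0,0,0,0,0,0],[1,0,0,0,0,0,0]]

```text
t: 7.88
ee_pos: [554.1, -170.6, 226.3]
orientation: [2.292, 2.149, 0.0]
ft_force: [-1.7, 0.2, -0.2]
width: 13.7
grasp_force: 30.0
```

```bash
python3 - <<'E'
from h import *
import pickle
o=readout.get_obs(); S=vision.get_image("scene"); T=vision.get_image("top")
pickle.dump((o,S,T),open("pics/6.pkl","wb")); print(o['t'],o['ee_pos'],o['ft_force'],o['moment'])
a=cv2.resize(S[150:240,195:285],None,fx=6,fy=6,interpolation=cv2.INTER_CUBIC)
cv2.imwrite("pics/c6.png",a[:,:,::-1])
psi=-0.065; h=164; ax=-np.array([np.cos(psi),np.sin(psi),0]); yy=np.array([-np.sin(psi),np.cos(psi)])
for th in np.arange(0,30,4): t=np.radians(th);t2=np.radians(th+4);print(th,(h*(np.sin(t2)-np.sin(t))*yy/40).round(3),(h*(np.cos(t2)-np.cos(t))/40).round(3),(ax*.8).round(3))
E
```

```text
7.8833 [ 554.10762553 -170.58530345  226.27310073] [-1.7141346   0.23011422 -0.21384528] [ 0.2016424   0.28836311 -0.0080732 ]
0 [0.019 0.285] -0.01 [-0.798  0.052 -0.   ]
4 [0.018 0.284] -0.03 [-0.798  0.052 -0.   ]
8 [0.018 0.281] -0.05 [-0.798  0.052 -0.   ]
12 [0.018 0.277] -0.069 [-0.798  0.052 -0.   ]
16 [0.018 0.272] -0.088 [-0.798  0.052 -0.   ]
20 [0.017 0.265] -0.107 [-0.798  0.052 -0.   ]
24 [0.017 0.257] -0.125 [-0.798  0.052 -0.   ]
28 [0.016 0.247] -0.143 [-0.798  0.052 -0.   ]
```

View pics/c6.png

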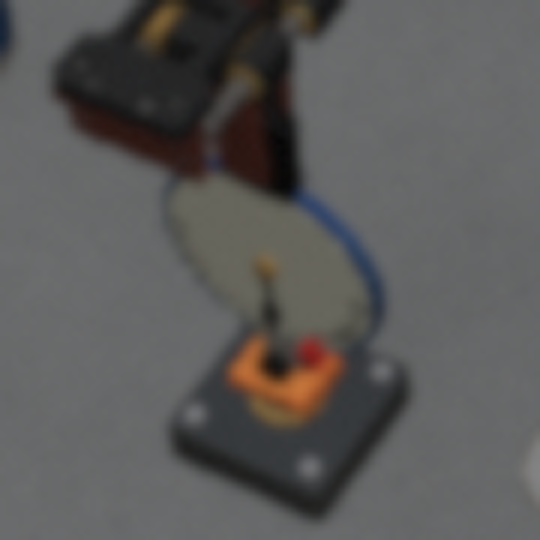

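Heel is in the saddle; the red tab sits right of the pointer (crop (312,352)) with the pointer plumb (272,355). I'll estimate the tab angle from the scene view and the stored wrist view.

```bash
cat >> h.py <<'E'
def gframe(o):
    # gauge frame from the tool: x_g=tool y (tool z down), z_g=-tool z, origin 173.4 below TCP
    R=Ro.from_rotvec(o['orientation']).as_matrix()
    G=np.c_[R[:,1],R[:,0],-R[:,2]]
    return G, o['ee_pos']-173.4*G[:,2]
def ondial(n,px,o,xo):
    G,p=gframe(o);c,d=ray(n,px,o);c=G.T@(c-p);d=G.T@d;q=c+d*(xo-c[0])/d[0];return q-np.array([0,0,85])
E
python3 - <<'E'
from h import *
import pickle
o,S,T=pickle.load(open("pics/6.pkl","rb"))
G,p=gframe(o);print(G.round(3),p, np.linalg.det(G))
m=blobs(S,(0,140,60),(5,255,255),(235,200,260,218),3)[0];print(m)
m2=blobs(S,(172,120,60),(180,255,255),(235,200,260,218),3)[0];print(m2)
for a in [x[0] for x in m+m2]+[np.array((312/6+195,352/6+150))]:
    for xo in(8,12,15): q=ondial("scene",a,o,xo);print(xo,q.round(1),np.hypot(q[1],q[2]).round(1),"ang",np.arctan2(q[1],-q[2]).round(3))
print("pivot",ondial("scene",(267/6+195,264/6+150),o,8),"tipblob",ondial("scene",(275/6+195,360/6+150),o,10))
# wrist: red tab
for k in("3","5"):
    L=pickle.load(open(f"pics/{k}.pkl","rb"));o,im=L[0],L[1]
    r=blobs(im,(0,150,80),(6,255,255),(280,165,300,195),10)[0];print(r)
    c,d=ray("wrist",r[0][0],o);G,p=gframe(o);c=G.T@(c-p)-[0,0,85];d=G.T@d
    t=np.linspace(100,500,4000);q=c+t[:,None]*d; rr=np.hypot(q[:,1],q[:,2])
    for i in np.where(np.diff(np.sign(rr-52)))[0]: print("cross",q[i].round(1),np.arctan2(q[i,1],-q[i,2]).round(3))
    print("closest r",rr.min())
E
```

```text
[[ 0.998  0.065 -0.   ]
 [-0.065  0.998 -0.   ]
 [ 0.     0.     1.   ]] [ 554.11223251 -170.58174657   52.87310083] 1.0000000000000007
[(array([246.3, 208.5]), array([245, 207,   4,   4,  14], dtype=int32))]
[]
8 [  8.   23.5 -51.6] 56.6 ang 0.427
12 [ 12.   26.5 -45.1] 52.3 ang 0.532
15 [ 15.   28.8 -40.2] 49.5 ang 0.623
8 [  8.   25.9 -50.8] 57.0 ang 0.471
12 [ 12.   29.  -44.3] 52.9 ang 0.579
15 [ 15.   31.3 -39.5] 50.3 ang 0.67
pivot [8.         6.06442582 4.40122999] tipblob [ 10.           4.34946738 -68.41295137]
[(array([289.8, 180.4]), array([285, 173,  10,  15, 125], dtype=int32))]
cross [ 7.3 37.4 36.2] 2.34
cross [ 10.8  23.9 -46.1] 0.478
closest r 31.051438844241122
[(array([289.5, 180. ]), array([285, 172,  10,  16, 137], dtype=int32))]
cross [ 7.1 37.6 36. ] 2.334
cross [ 10.5  24.3 -45.9] 0.487
closest r 31.346737775669002
```

```bash
python3 - <<'E'
from h import *
import pickle
for k in("3","5"):
    o=pickle.load(open(f"pics/{k}.pkl","rb"))[0];G,p=gframe(o)
    for off in(0,-1.5):
      for row in(245,267.5,290):
        c,d=ray("wrist",(361/6+230,row/6+140),o);c=G.T@(c-p)-[0,off,85];d=G.T@d
        t=np.linspace(250,500,4000);q=c+t[:,None]*d; rr=np.hypot(q[:,1],q[:,2])
        i=np.where(np.diff(np.sign(rr-46))>0)[0]
        print(k,off,row,q[i].round(1),np.arctan2(q[i,1],-q[i,2]).round(3))
E
```

```text
3 0 245 [[ 10.8  24.8 -38.7]] [0.569]
3 0 267.5 [[ 10.9  21.2 -40.8]] [0.479]
3 0 290 [[ 11.   17.6 -42.5]] [0.393]
3 -1.5 245 [[ 10.7  26.4 -37.6]] [0.613]
3 -1.5 267.5 [[ 10.9  22.8 -39.9]] [0.519]
3 -1.5 290 [[ 11.   19.2 -41.7]] [0.432]
5 0 245 [[ 10.8  24.8 -38.7]] [0.569]
5 0 267.5 [[ 10.9  21.2 -40.8]] [0.479]
5 0 290 [[ 11.   17.6 -42.5]] [0.393]
5 -1.5 245 [[ 10.7  26.4 -37.6]] [0.613]
5 -1.5 267.5 [[ 10.9  22.8 -39.9]] [0.519]
5 -1.5 290 [[ 11.   19.2 -41.7]] [0.432]
```

Call:
servo_tool:
  plan:
    - [[1,0.009,0.143,-0.002,-0.4,0.026,0],[1,0.009,0.143,-0.008,-0.4,0.026,0],[1,0.009,0.142,-0.012,-0.4,0.026,0],[1,0.009,0.142,-0.018,-0.4,0.026,0],[1,0,0,0,0,0,0]]

```text
t: 8.4
ee_pos: [555.8, -146.6, 224.5]
orientation: [2.216, 2.082, -0.157]
ft_force: [-1.1, -1.0, 1.5]
width: 14.0
grasp_force: 30.0
```

Call:
servo_tool:
  plan:
    - [[1,0.009,0.141,-0.022,-0.4,0.026,0],[1,0.009,0.14,-0.027,-0.4,0.026,0],[1,0.009,0.139,-0.032,-0.4,0.026,0],[1,0.009,0.138,-0.037,-0.4,0.026,0],[1,0,0,0,0,0,0]]

```text
t: 8.82
ee_pos: [557.4, -124.5, 219.6]
orientation: [2.139, 2.009, -0.302]
ft_force: [0.3, 0.2, 1.0]
width: 13.9
grasp_force: 30.0
```

Call:
servo_tool:
  plan:
    - [[1,0.009,0.137,-0.042,-0.4,0.026,0],[1,0.009,0.135,-0.046,-0.4,0.026,0],[1,0.009,0.133,-0.051,-0.4,0.026,0],[1,0.009,0.131,-0.055,-0.4,0.026,0],[1,0,0,0,0,0,0]]

```text
t: 9.23
ee_pos: [559.0, -103.4, 211.7]
orientation: [2.056, 1.932, -0.438]
ft_force: [0.6, -0.0, 1.0]
width: 14.1
grasp_force: 30.0
```

Call:
servo_tool:
  plan:
    - [[1,0,0,0,0,0,0],[1,0,0,0,0,0,0],[1,0,0,0,0,0,0],[1,0,0,0,0,0,0],[1,0,0,0,0,0,0]]

```text
t: 9.65
ee_pos: [558.7, -104.4, 212.4]
orientation: [2.06, 1.929, -0.437]
ft_force: [2.4, 2.9, 1.0]
width: 13.8
grasp_force: 30.0
```

Call:
servo_tool:
  plan:
    - [[1,0,0,0,0,0,0],[1,0,0,0,0,0,0],[1,0,0,0,0,0,0],[1,0,0,0,0,0,0],[1,0,0,0,0,0,0]]

```text
t: 10.07
ee_pos: [558.7, -104.1, 212.2]
orientation: [2.058, 1.93, -0.438]
ft_force: [1.7, 2.0, 0.8]
width: 14.1
grasp_force: 30.0
```

Call:
servo_tool:
  plan:
    - [[1,0,0,0,0,0,0],[1,0,0,0,0,0,0],[1,0,0,0,0,0,0],[1,0,0,0,0,0,0],[1,0,0,0,0,0,0]]

```text
t: 10.48
ee_pos: [558.5, -104.1, 212.2]
orientation: [2.058, 1.93, -0.438]
ft_force: [2.3, 1.4, 1.7]
width: 13.7
grasp_force: 30.0
```

```bash
python3 - <<'E'
from h import *
import pickle
o=readout.get_obs(); im=vision.get_image("wrist"); S=vision.get_image("scene"); T=vision.get_image("top")
pickle.dump((o,im,S,T),open("pics/7.pkl","wb")); G,p=gframe(o)
print(o['t'],o['ee_pos'],o['ft_force'],o['moment'],"lean",np.arctan2(-G[2,1],G[2,2]),"heel",p+9*G[:,2])
z=cv2.resize(im[145:235,245:310],None,fx=6,fy=6,interpolation=cv2.INTER_CUBIC)
a=cv2.resize(S[165:230,205:270],None,fx=6,fy=6,interpolation=cv2.INTER_CUBIC)
O=np.zeros((540,785,3),np.uint8);O[:,:390]=z;O[:390,395:785]=a
cv2.imwrite("pics/c7.png",O[:,:,::-1])
E
```

```text
10.4833 [ 558.54594467 -104.07788288  212.16049329] [2.25256254 1.44266875 1.66528243] [ 0.26088908 -0.87359096  0.33554841] lean 0.41985852422376424 heel [ 554.24305446 -170.9541819    62.03918978]
```

View pics/c7.png

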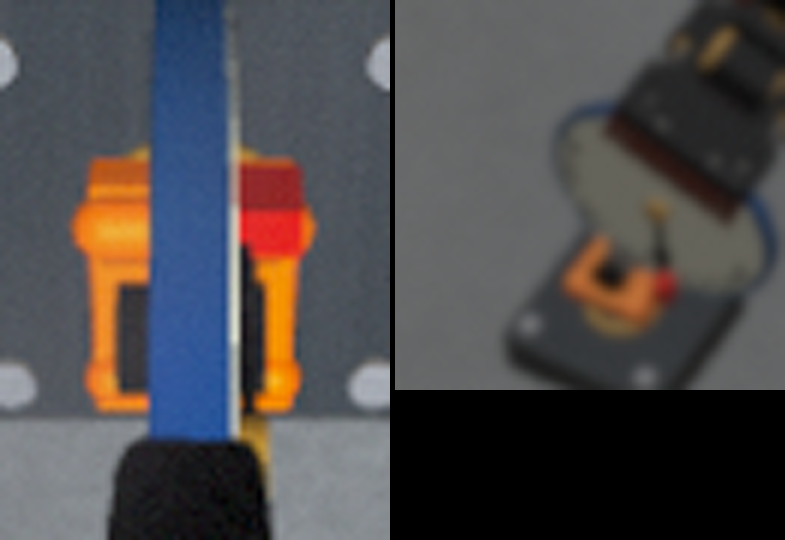

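The wrist crop shows the pointer bar (col 248) ending at row 245, against the tab's inner face at rows 210–255. In the scene crop the pointer and tab nearly line up. I'll work out the difference from the wrist view.

```bash
python3 - <<'E'
from h import *
import pickle
o,im,S,T=pickle.load(open("pics/7.pkl","rb"));G,p=gframe(o)
def ang(col,row,r=46,off=0):
    c,d=ray("wrist",(col/6+245,row/6+145),o);c=G.T@(c-p)-[0,off,85];d=G.T@d
    t=np.linspace(250,500,4000);q=c+t[:,None]*d; rr=np.hypot(q[:,1],q[:,2])
    i=np.where(np.diff(np.sign(rr-r))>0)[0]; return q[i].round(1),np.arctan2(q[i,1],-q[i,2]).round(3)
for r in(210,232,255): print("tab",r,ang(272,r))
print("ptr",ang(249,245),ang(249,241))
# intensity profiles down the pointer column and tab column
for x in(285,286,287,288,290): print(x,[tuple(im[y,x]) for y in range(178,194)])
# scene: pivot, tab, dark pointer at dial plane
s=lambda x,y:((x-395)/6+205,y/6+165)
pv=ondial("scene",s(656,208),o,10)
for n,q,xo in(("tip",s(664,265),9),("tab",s(662,287),10),("tab",s(662,287),13)): v=ondial("scene",q,o,xo)-pv;print(n,v.round(1),np.arctan2(v[1],-v[2]).round(3))
b=blobs(S,(0,120,50),(6,255,255),(240,205,260,220),3)[0];print(b)
E
```

```text
tab 210 (array([[ 11. ,  25.3, -38.4]]), array([0.582]))
tab 232 (array([[ 11.2,  21.8, -40.5]]), array([0.493]))
tab 255 (array([[ 11.3,  18.1, -42.2]]), array([0.405]))
ptr (array([[  7.9,  19.7, -41.6]]), array([0.442])) (array([[  7.9,  20.3, -41.2]]), array([0.458]))
285 [(np.uint8(145), np.uint8(40), np.uint8(42)), (np.uint8(147), np.uint8(41), np.uint8(45)), (np.uint8(201), np.uint8(37), np.uint8(41)), (np.uint8(228), np.uint8(45), np.uint8(43)), (np.uint8(228), np.uint8(41), np.uint8(39)), (np.uint8(228), np.uint8(44), np.uint8(40)), (np.uint8(228), np.uint8(44), np.uint8(44)), (np.uint8(161), np.uint8(43), np.uint8(43)), (np.uint8(60), np.uint8(40), np.uint8(46)), (np.uint8(40), np.uint8(35), np.uint8(40)), (np.uint8(39), np.uint8(37), np.uint8(42)), (np.uint8(37), np.uint8(36), np.uint8(39)), (np.uint8(42), np.uint8(39), np.uint8(43)), (np.uint8(38), np.uint8(39), np.uint8(42)), (np.uint8(43), np.uint8(40), np.uint8(45)), (np.uint8(41), np.uint8(38), np.uint8(41))]
286 [(np.uint8(148), np.uint8(41), np.uint8(43)), (np.uint8(146), np.uint8(38), np.uint8(40)), (np.uint8(203),
[... 2250 characters left out ...]
nt8(230), np.uint8(43), np.uint8(40)), (np.uint8(228), np.uint8(33), np.uint8(33)), (np.uint8(228), np.uint8(33), np.uint8(33)), (np.uint8(230), np.uint8(43), np.uint8(38)), (np.uint8(229), np.uint8(37), np.uint8(31)), (np.uint8(233), np.uint8(68), np.uint8(28)), (np.uint8(220), np.uint8(103), np.uint8(26)), (np.uint8(234), np.uint8(136), np.uint8(19)), (np.uint8(243), np.uint8(148), np.uint8(15)), (np.uint8(243), np.uint8(147), np.uint8(14)), (np.uint8(242), np.uint8(143), np.uint8(0)), (np.uint8(244), np.uint8(150), np.uint8(9))]
tip [ -1.   18.3 -40.9] 0.421
tab [  0.   23.6 -57.7] 0.389
tab [  3.   23.7 -52.3] 0.426
[(array([249.5, 212.2]), array([248, 210,   4,   6,  17], dtype=int32))]
```

Call:
servo_tool:
  plan:
    - [[1,0.006,0.092,-0.044,-0.29,0.019,0],[1,0.006,0.092,-0.044,-0.29,0.019,0],[1,0,0,0,0,0,0],[1,0,0,0,0,0,0],[1,0,0,0,0,0,0]]

```text
t: 11.05
ee_pos: [558.5, -96.9, 208.6]
orientation: [2.028, 1.901, -0.487]
ft_force: [1.6, 0.7, 0.9]
width: 13.5
grasp_force: 30.0
```

Call:
servo_tool:
  plan:
    - [[1,0,0,0,0,0,0],[1,0,0,0,0,0,0],[1,0,0,0,0,0,0],[1,0,0,0,0,0,0],[1,0,0,0,0,0,0]]

```text
t: 11.47
ee_pos: [558.6, -96.9, 208.6]
orientation: [2.028, 1.901, -0.487]
ft_force: [1.2, -0.1, 0.4]
width: 14.3
grasp_force: 30.0
```

Call:
servo_tool:
  plan:
    - [[1,0,0,0,0,0,0],[1,0,0,0,0,0,0],[1,0,0,0,0,0,0],[1,0,0,0,0,0,0],[1,0,0,0,0,0,0]]

```text
t: 11.88
ee_pos: [558.7, -96.8, 208.5]
orientation: [2.028, 1.901, -0.487]
ft_force: [0.3, -0.8, 1.0]
width: 14.2
grasp_force: 30.0
```

Call:
servo_tool:
  plan:
    - [[1,0,0,0,0,0,0],[1,0,0,0,0,0,0],[1,0,0,0,0,0,0],[1,0,0,0,0,0,0],[1,0,0,0,0,0,0]]

```text
t: 12.3
ee_pos: [558.7, -96.7, 208.5]
orientation: [2.028, 1.901, -0.487]
ft_force: [-0.6, -0.3, 1.6]
width: 13.7
grasp_force: 30.0
```

```bash
python3 - <<'E'
from h import *
import pickle
o=readout.get_obs(); im=vision.get_image("wrist"); S=np.mean([vision.get_image("scene") for _ in range(6)],0).astype(np.uint8)
pickle.dump((o,im,S),open("pics/8.pkl","wb")); G,p=gframe(o)
print(o['t'],o['ee_pos'],o['ft_force'],"lean",np.arctan2(-G[2,1],G[2,2]),"heel",p+9*G[:,2])
z=cv2.resize(im[165:220,265:305],None,fx=10,fy=10,interpolation=cv2.INTER_NEAREST)
a=cv2.resize(S[190:225,235:265],None,fx=13,fy=13,interpolation=cv2.INTER_CUBIC)
O=np.zeros((550,800,3),np.uint8);O[:,:400]=z;O[:455,405:795]=a
cv2.imwrite("pics/c8.png",O[:,:,::-1])
E
```

```text
12.3 [558.71624716 -96.73892917 208.47915391] [-0.62641371 -0.33411645  1.63633115] lean 0.47062227561451647 heel [ 553.79967596 -171.12237364   61.95171444]
```

View pics/c8.png

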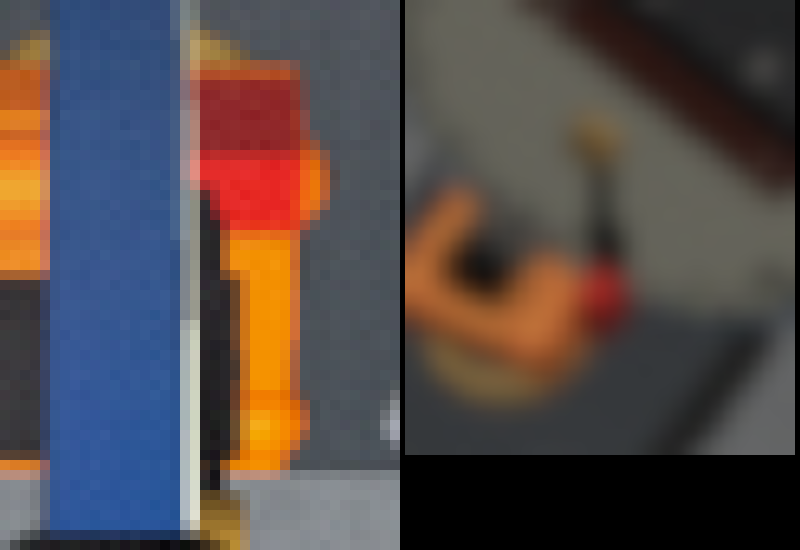

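The wrist crop puts the pointer tip edge (row 187) at the middle of the tab's inner face (rows 150–230). The scene crop shows pivot, tip and tab in line. By geometry and force the stud is pressed about 5 mm, and everything is still, so I'm handing in.

```bash
python3 -c "
from workcell import close_job
print(close_job())"
```

```text
the job is handed in; nothing more can be done
None
```

I handed the job in with the gauge gripped and still, leaning about 0.47 rad with its heel in the saddle, the stud pressed about 5 mm, and the pointer on the red tab to within about 1.5 mm by the camera views; no verdict was returned.

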